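# Take the blade cap off an unplugged desk fan

## Robot

A 6-joint arm with a two-finger parallel gripper is mounted at the origin on the work surface. World frame = base frame: x ahead of the robot, y to its left, z up, the work surface at z = 0. Lengths are in m, angles in rad, forces in N, time in s.
With the tool pointing down it reaches from about 0.3 to 0.825 m from the base axis. Payload 5.4 kg.
Tool frame: the origin (TCP) lies at the very end of the fingers, on their centre line; the grasp point (between the pads) lies 19 mm behind it; z points along the fingers, y is the line along which they close (so a half turn about z gives the same grasp; the last joint's range is limited). The gripper opens to 92 mm and grips with 3 to 60 N. Pads are 20 mm wide; open, the fingers measure 128 mm over their backs; the gripper's body (75 mm by 189 mm) begins 69 mm behind the grasp point.
Start: joints at [1.114, 0.158, 1.597, -0, 1.386, -0.21], TCP at [0.14, 0.558, 0.215] pointing down, gripper open.
Joint ranges: [-2.91, 2.91], [-0.94, 2.29], [0.18, 2.7], [-1.29, 4.43], [0.17, 2.64], [-3, 3]. Speed limits (rad/s): [2.57, 2.57, 3.14, 3.14, 3.14, 3.14].

## Interface

Orientations are given as a rotation vector (axis times angle).
In Python, from workcell import bot gives the robot as it stands. Calls block until the motion is done:
- bot.goto(position, orientation): joint-space move of the TCP to a pose.
- bot.line_to(position, rot=None, max_speed=0.15): straight line of the TCP; rot=None keeps the orientation; max_speed is the mean speed in m/s.
- bot.set_joints(angles): joint-space move.
- bot.set_gripper(opening, newtons=None): opening from 0.0 (shut) to 1.0 (fully open); newtons is the grip in N (None keeps the last); returns when the fingers have stopped.
- bot.hold(seconds).
- bot.inverse_kinematics(position, orientation): joint angles nearest the present ones, or None.
- bot.read_camera(name): name is "scene" or "top"; returns a dict with "pixels" (384x512x3 uint8, blue, green, red), "fx", "fy", "cx", "cy" (pixels), "k1" (the pictures are not rectified: a ray, as slopes to the right and down, at radius r is drawn at 1 + k1 r^2 times it, then the intrinsics apply), "R" (3x3) and "t" (3): a world point X has camera coordinates R X + t. Camera axes: x right, y down, z forward; pixel columns grow to the right and rows downward; lengths in m; the calibration is good to about 2 mm. A picture is of the moment at which its call begins. There is no depth.
A pose or a line that the arm cannot do raises bot.MotionError and nothing moves.
- bot.job_done(): hands the job in; it is judged then, once.
Readings, each from a call of its own:
- bot.current_clock(): time.
- bot.current_joints(): joint angles.
- bot.current_joint_vel(): joint speeds.
- bot.current_effort(): joint torques, N m.
- bot.current_ee_pos(): TCP position.
- bot.current_tool_rot(): TCP orientation.
- bot.current_contact_force(): force on the tool from outside, world axes, zero at the start.
- bot.current_ft_torque(): the same for the moment, N m.
- bot.current_opening(): opening from 0.0 (shut) to 1.0 (fully open).
- bot.current_grip_force(): force on a finger pad.
Only numpy, scipy, OpenCV 4.12 (cv2) and the standard library are available. Lean on these libraries where they do the work, as an engineer would, in place of code of your own. Each camera call takes 0.05 s, during which the arm holds its last target. There are 200 camera calls.

## Task

The small fan on the console is unplugged for cleaning and its front guard is already off. First prove it dead: pull its red switch knob all the way up to on and push it fully home again; then unscrew the black cap in the middle of the blades - nobody remembers whether its thread is right- or left-handed, so feel which way it loosens - and lift it off. Finish while still holding the cap in the gripper, at least 6 cm above where it sat and clear of everything else; leave everything else on the console where it is.

Things in the scene. Friction and masses are not known exactly. Their poses are not given: they have to be found in the camera images.
- fan: Small white desk air circulator, fixed, blowing straight up. Origin on the table under the vertical rotor axis; x axis away from the switch. Round foot of radius 86 mm; switch apron (80 mm wide, top 38 mm high) runs out to 180 mm along -x. Open shroud, outer radius 85 mm, rim 129 mm high; orange clip on the rim (133 mm high) locks the blades. Tilt pivots at 109 mm along +-y, 111 mm high.
- hub_seat (a point): Centre of the flat top of the fan's grey hub (radius 21 mm), 125 mm above the table on the rotor axis: the cap's seat. Blue blades around it reach out to 71 mm, tops below 120 mm. A threaded stub 24 mm high stands on the hub, inside the cap.
- switch (a joint): Push-pull switch of the fan: height of the red knob above its home position, in m. 0 = home (off), 0.014 = fully out (on). A detent at both ends holds it and snaps it the rest of the way once past the middle; moving it takes about 4 N.
- switch_top (a point): Centre of the top face of the red switch knob, 140 mm from the rotor axis along the fan's -x. Vertical cylinder, 27 mm in diameter and 26 mm tall; at home its top is 73.5 mm above the table and its underside 47.5 mm, 8 mm over the black plate on the apron. It slides straight up.
- blade_cap: Black fluted blade cap (spinner nut), loose part screwed on the fan's hub: 40 mm across the flutes, 34 mm tall, closed top with a white radial mark along its x axis, about 35 g. Origin at the centre of its open underside, z up along its axis; seated, the origin is at the hub seat, 125 mm above the table. It must rise 24 mm to clear the stub. Thread: see cap_top.
- cap_top (a point): Centre of the cap's top. Coarse quick thread, right- or left-hand, not seen from outside. Turned its loosening way (from above: right-hand anticlockwise, left-hand clockwise) it comes free after 60 to 70 degrees and lifts straight off between 75 and 115, where it stops; until free it lifts only 1 to 4 mm. The other way it stops hard within 15 degrees, then fingers slip. Turning does not raise it.
- guard: White wire front guard of the fan laid flat on the console, round, 166 mm across, 12 mm high; origin at the centre of its underside. Leave alone.
- organiser: Grey plastic organiser with a white tilt-out bin in its front, fixed at the side of the console, 150 x 244 x 200 mm, post in its slots up to 225 mm high; origin at the centre of its underside. Leave alone.
- key_bowl: Steel key bowl, 136 mm across, 48 mm high, origin at the centre of its underside. Leave alone.
- glasses_case: Black sunglasses case, 160 x 64 x 45 mm, long along its x, origin at the centre of its underside. Leave alone.
- key_a: Loose steel key, 58 mm long, 4 mm thick, origin near its middle, on the underside. Leave alone.
- key_b: Loose brass key, 58 mm long, 4 mm thick, origin near its middle, on the underside. Leave alone.
- dog_figure: White ceramic dog figurine, about 95 mm long and 70 mm high, origin under its middle. Leave alone.
- whistle: Yellow plastic whistle, 55 mm long, 22 mm high, origin under its middle. Leave alone.
Mind the look-alikes: they are no part of the job. There is more than one size of the blade_cap; the job needs the smaller.

How it is judged:
By the outcome, as a careful person would: the job done as asked, in the order asked, and still so for the second after the job is handed in, while the arm keeps its last pose, push and grip.
It also fails if it takes over 54 s, if anything falls off the work surface, if the arm or the gripper's body presses on something with over 40 N, if the wrist force passes 120 N, or if a joint passes its speed limit or range.

## Working session

There is one attempt and no reset: what is moved stays moved. The work goes in short steps, each a Python script; the robot and the scene stay as the last script left them, time stands still between calls to the robot, and variables do not carry over. Pictures are saved under pics/ and viewed, at most 10 in all, crops included, and the job is handed in when it is done.

```bash
mkdir -p pics; cat > h.py <<'E'
import numpy as np, cv2
from workcell import bot
def ray(c,u,v):
    d=np.array([(u-c["cx"])/c["fx"],(v-c["cy"])/c["fy"]]); s=d.copy()
    for _ in range(20): s=d/(1+c["k1"]*(s@s))
    R=np.array(c["R"]); t=np.array(c["t"])
    return -R.T@t, R.T@np.array([s[0],s[1],1.])
def onz(c,u,v,z):
    o,d=ray(c,u,v); return o+d*(z-o[2])/d[2]
def proj(c,X):
    p=np.array(c["R"])@np.array(X)+np.array(c["t"]); s=p[:2]/p[2]; s=s*(1+c["k1"]*(s@s))
    return s[0]*c["fx"]+c["cx"], s[1]*c["fy"]+c["cy"]
def shot(n,f):
    c=bot.read_camera(n); cv2.imwrite("pics/"+f,c["pixels"]); return c
E
python3 - <<'E'
from h import *
for n in("scene","top"):
    c=shot(n,n+"0.png"); o,d=ray(c,256,192); print(n,o,d,c["fx"],c["k1"])
print(bot.current_clock(),bot.current_tool_rot())
E
```

```text
scene [ 1.39150867 -0.18976011  1.08824004] [-0.64980104  0.10710349 -0.75255318] 427.09675648439827 0.01154641721325248
top [ 0.34780127 -0.06077032  1.42568448] [ 0.1294904   0.00873115 -0.99157007] 408.3798898264592 -0.0986456525120767
0.1 [-3.86619591e-01 -3.11713354e+00  2.54076224e-03]
```

View pics/scene0.png

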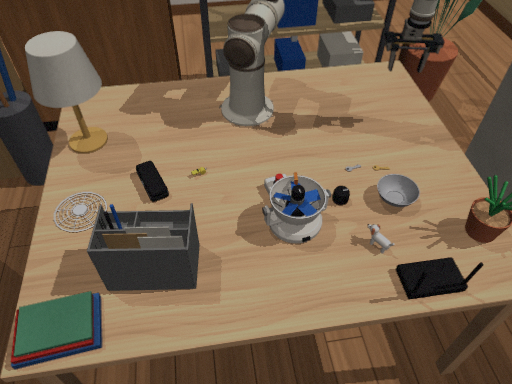

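View pics/top0.png

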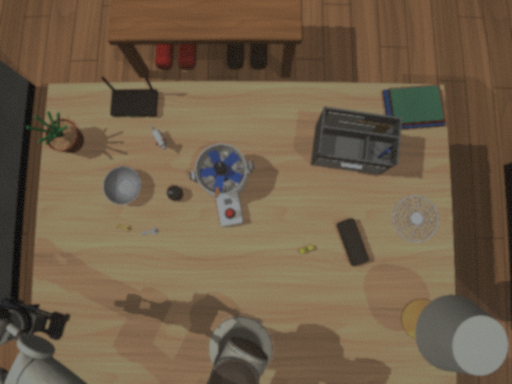

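The fan is at about (221,169) in top and (297,200) in scene. The red knob is at (230,212) in top and (279,177) in scene. The loose black look-alike is at (175,192) in top. I'll measure the knob and cap, and zoom in.

```bash
python3 - <<'E'
from h import *
ims=[]
for n,(x,y),fx in(("top",(180,130),1),("scene",(250,160),1)):
    c=bot.read_camera(n); p=c["pixels"]
    hsv=cv2.cvtColor(p,cv2.COLOR_BGR2HSV); H,S,V=cv2.split(hsv)
    for nm,m in(("red",((H<6)|(H>174))&(S>150)&(V>70)),("orange",(H>6)&(H<16)&(S>170)&(V>90)),("blk",(V<50)),("blue",(H>100)&(H<130)&(S>120))):
        k,l,s,ce=cv2.connectedComponentsWithStats(m.astype(np.uint8))
        for i in range(1,k):
            if x<ce[i][0]<x+100 and y-10<ce[i][1]<y+110 and s[i][4]>5:
                print(n,nm,s[i],ce[i].round(1),[onz(c,*ce[i],z)[:2].round(4) for z in(.0735,.125,.159)])
    ims.append(cv2.resize(p[y:y+95,x:x+95 if n=="top" else x+110],(400,400) if n=="top" else (400,400),interpolation=cv2.INTER_CUBIC))
cv2.imwrite("pics/z.png",np.hstack(ims))
E
```

```text
top red [227 210   6   6  30] [229.4 212.5] [array([0.4549, 0.0388]), array([0.4508, 0.035 ]), array([0.4481, 0.0325])]
top blk [215 164  12  10  66] [221.  169.3] [array([0.6006, 0.0698]), array([0.591 , 0.0649]), array([0.5846, 0.0616])]
top blue [209 152  10  11  66] [214.1 156.4] [array([0.6448, 0.0944]), array([0.6335, 0.0885]), array([0.626 , 0.0846])]
top blue [225 153  13  13  89] [231.  159.2] [array([0.6354, 0.0368]), array([0.6244, 0.033 ]), array([0.6172, 0.0306])]
top blue [201 168  14   8  82] [207.5 171.8] [array([0.5918, 0.1152]), array([0.5825, 0.1085]), array([0.5764, 0.1041])]
top blue [228 173  13   9  76] [234.6 176.5] [array([0.5764, 0.0234]), array([0.5677, 0.0202]), array([0.5619, 0.0181])]
top blue [215 176  10  12  80] [219.4 180.4] [array([0.5627, 0.0745]), array([0.5545, 0.0694]), array([0.5491, 0.066 ])]
scene red [275 174   8   7  33] [278.2 176.5] [array([0.4601, 0.037 ]), array([0.5074, 0.0255]), array([0.5386, 0.0179])]
scene orange [295 173   3  11  23] [295.6 178.1] [array([0.476 , 0.0912]), array([0.5225, 0.077 ]), array([0.5532, 0.0676])]
scene blk [286 185  19  21 198] [296.4 194.5] [array([0.5453, 0.0785]), array([0.5883, 0.0649]), array([0.6166, 0.0559])]
scene blk [333 186  16  19 236] [340.3 195.4] [array([0.5707, 0.2135]), array([0.6123, 0.193 ]), array([0.6398, 0.1795])]
scene blk [291 208  13   8  61] [296.9 212.7] [array([0.6169, 0.0638]), array([0.6562, 0.0509]), array([0.6821, 0.0424])]
scene blk [302 236   8   6  27] [305.7 238.8] [array([0.7143, 0.0677]), array([0.7487, 0.0546]), array([0.7714, 0.046 ])]
scene blue [291 182   6   8  24] [292.5 184.9] [array([0.5036, 0.0749]), array([0.5486, 0.0614]), array([0.5784, 0.0526])]
scene blue [283 189  37  27 449] [303.7 204. ] [array([0.5866, 0.092 ]), array([0.6274, 0.0777]), array([0.6544, 0.0682])]
scene blue [274 193  17   8  82] [282.6 196.2] [array([0.5457, 0.034 ]), array([0.5886, 0.0227]), array([0.6169, 0.0152])]
```

View pics/z.png

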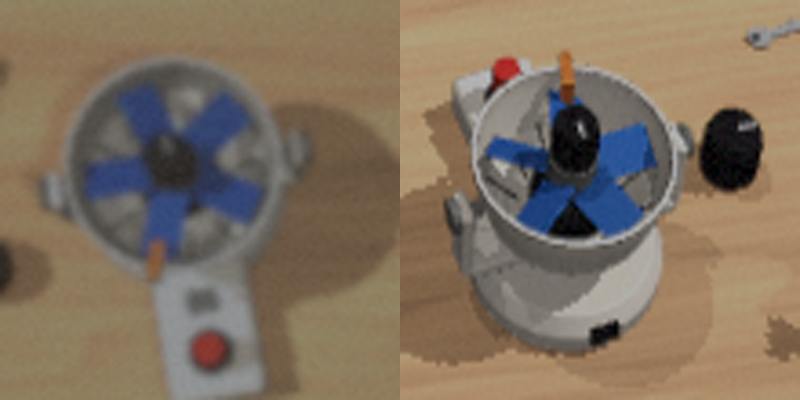

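The cap is small, near (221,169) in top, and the loose one is bigger. The estimates are knob (0.455, 0.039) and rotor axis (0.592, 0.0645). Their separation is 139 mm against a nominal 140 mm, so they agree. Next is the switch.

```bash
cat >> h.py <<'E'
from scipy.spatial.transform import Rotation as Ro
def down(a):  # closing axis y at heading a
    y=np.array([np.cos(a),np.sin(a),0]); z=np.array([0,0,-1.])
    return Ro.from_matrix(np.column_stack([np.cross(y,z),y,z])).as_rotvec()
def st(m=""):
    print(m,"t%.2f"%bot.current_clock(),"p",np.round(bot.current_ee_pos(),4),"F",np.round(bot.current_contact_force(),1),"Mz %.2f"%bot.current_ft_torque()[2],"op %.1fmm"%(92*bot.current_opening()),"g %.1f"%bot.current_grip_force(),"j6 %.2f"%bot.current_joints()[5])
E
python3 - <<'E'
from h import *
fa=np.arctan2(.0255,.137); K=[.455,.039]
c=[]
for a in(fa+np.pi/2,fa-np.pi/2):
    q=bot.inverse_kinematics([*K,.13],down(a))
    if q is not None: c.append((abs(q[5]),a,q))
_,a,q=min(c,key=lambda t:t[0]); print(a,np.round(q,2))
bot.goto([*K,.14],down(a)); bot.set_gripper(.6,30)
bot.line_to([*K,.046],max_speed=.08); st("at knob")
cam=shot("top","k1.png"); s=shot("scene","k1s.png")
cv2.imwrite("pics/k1z.png",np.hstack([cv2.resize(cam["pixels"][150:250,180:280],(400,400),interpolation=2),cv2.resize(s["pixels"][110:220,240:350],(400,400),interpolation=2)]))
E
```

```text
-1.3867708358034345 [-0.18 -0.07  2.01  0.    1.2   1.21]
at knob t4.40 p [0.4555 0.0389 0.0466] F [0.1 0.3 0. ] Mz -0.06 op 55.1mm g 0.0 j6 1.21
```

View pics/k1z.png

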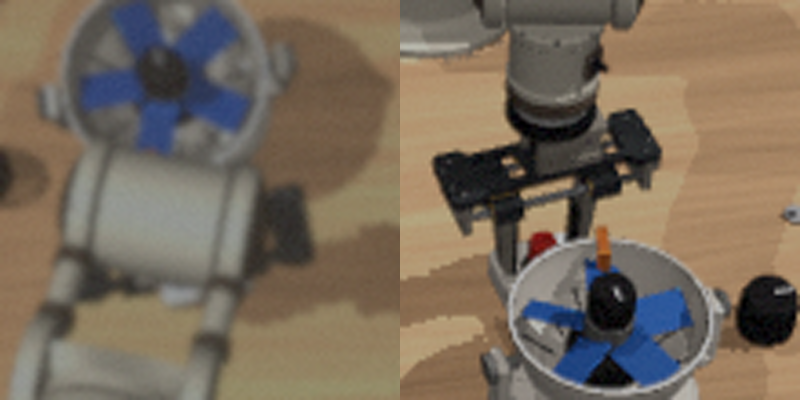

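In scene the red knob sits between the two open fingers, roughly centred and clear of the rim. I'll grip, pull up and push home.

```bash
python3 - <<'E'
from h import *
bot.set_gripper(0.0,30); st("grip")
p=np.array(bot.current_ee_pos())
for dz in(.005,.010,.0145): bot.line_to(p+[0,0,dz],max_speed=.04); st("up")
bot.hold(.3); st("on")
s=shot("scene","on.png"); p2=s["pixels"][110:220,240:350]
for dz in(.007,.0,-.001): bot.line_to(p+[0,0,dz],max_speed=.04); st("down")
bot.hold(.3); st("off")
s=shot("scene","off.png")
cv2.imwrite("pics/onoff.png",np.hstack([cv2.resize(x,(400,400),interpolation=2) for x in(p2,s["pixels"][110:220,240:350])]))
E
```

```text
grip t5.06 p [0.455 0.039 0.046] F [0.4 0.6 0.8] Mz 0.02 op 25.3mm g 30.0 j6 1.21
up t5.33 p [0.455  0.039  0.0512] F [ 0.9 -0.7 -1.5] Mz 0.03 op 25.5mm g 30.0 j6 1.21
up t5.61 p [0.455  0.039  0.0565] F [-1.1 -0.2  3.1] Mz -0.05 op 25.0mm g 30.0 j6 1.21
up t5.88 p [0.4549 0.039  0.0601] F [ 3.  -0.5 -6.4] Mz -0.03 op 25.4mm g 30.0 j6 1.21
on t6.17 p [0.4549 0.039  0.0602] F [  4.   -0.4 -10.5] Mz -0.03 op 25.2mm g 30.0 j6 1.21
down t6.56 p [0.455  0.039  0.0531] F [ 0.3  0.4 -0.6] Mz -0.01 op 25.2mm g 30.0 j6 1.21
down t6.88 p [0.4551 0.039  0.046 ] F [-1.3 -0.7  1.3] Mz 0.00 op 25.3mm g 30.0 j6 1.21
down t7.13 p [0.4551 0.039  0.0459] F [-4.5  0.4 10.4] Mz -0.01 op 25.3mm g 30.0 j6 1.21
off t7.43 p [0.4551 0.039  0.0459] F [-4.8  0.2 12.1] Mz 0.00 op 25.4mm g 30.0 j6 1.21
```

View pics/onoff.png

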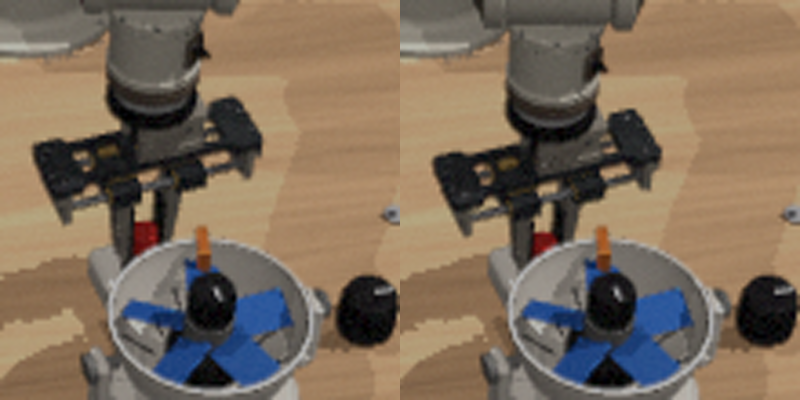

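Both stops were felt, at -10 N on and +12 N home, with 14.2 mm of travel, and the knob is visibly raised on the left and home on the right. Next I'll release it and go to the cap.

```bash
python3 - <<'E'
from h import *
p=np.array(bot.current_ee_pos())
bot.set_gripper(.6); st("rel"); bot.line_to([p[0],p[1],.19],max_speed=.2)
C=[.592,.0645]
hs=np.radians(np.arange(-180,180,15)); best=min(((abs(q[5]),h) for h in hs for q in [bot.inverse_kinematics([*C,.2],down(h))] if q is not None))
print(best); h=best[1]
bot.goto([*C,.2],down(h)); bot.set_gripper(.8)
s=shot("scene","off2.png"); s2=s["pixels"][110:220,240:350]
bot.line_to([*C,.131],max_speed=.1); st("at cap")
s=shot("scene","cap.png")
cv2.imwrite("pics/capz.png",np.hstack([cv2.resize(x,(400,400),interpolation=2) for x in(s2,s["pixels"][130:240,240:350])]))
E
```

```text
rel t8.08 p [0.455  0.039  0.0449] F [0.  0.2 0.2] Mz -0.03 op 55.0mm g 0.0 j6 1.21
(np.float64(0.09420343199250514), np.float64(0.0))
at cap t11.49 p [0.5925 0.0645 0.1317] F [ 0.9 -0.2  0.8] Mz -0.01 op 73.4mm g 0.0 j6 -0.09
```

View pics/capz.png

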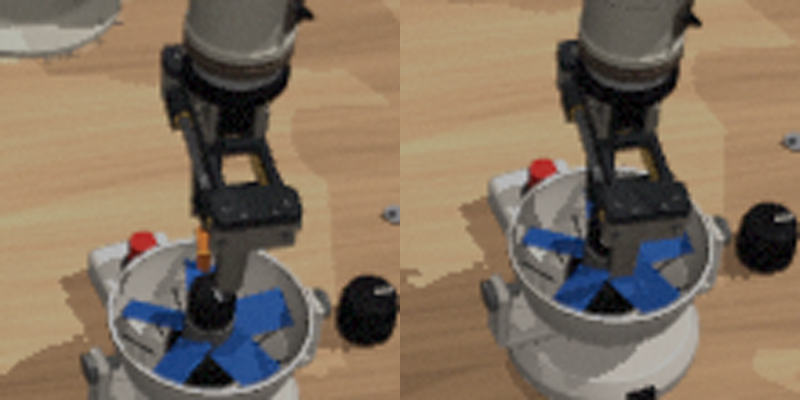

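The knob is home after release. The cap appears slightly left of the front finger, so I'll check the lateral offset numerically before gripping.

```bash
python3 - <<'E'
from h import *
s=bot.read_camera("scene"); t=bot.read_camera("top")
print("cap top pred",proj(s,[.592,.0645,.159]),"base",proj(s,[.592,.0645,.125]))
print("finger front",proj(s,[.642,.0645,.131]),proj(s,[.642,.0645,.17]))
p=cv2.imread("pics/off2.png").astype(int)
V=p.max(2)
for r in range(180,206,2): 
    w=np.where(V[r,284:314]<75)[0]+284; print(r,w.min() if len(w) else 0,w.max() if len(w) else 0,len(w))
p=cv2.imread("pics/top0.png").astype(int); m=(p.max(2)<60)[155:185,205:240]
ys,xs=np.where(m); print(xs.min()+205,xs.max()+205,ys.min()+155,ys.max()+155, "pred",proj(t,[.592,.0645,.159]),proj(t,[.592,.0645,.142]))
E
```

```text
cap top pred (np.float64(297.46212208439516), np.float64(187.82065886074489)) base (np.float64(296.5933185055264), np.float64(195.42847681763783))
finger front (np.float64(300.57601327426136), np.float64(207.03144013723207)) (np.float64(301.70247095949435), np.float64(198.28869101879))
180 299 307 9
182 299 307 9
184 297 306 9
186 294 306 13
188 292 305 14
190 288 304 12
192 291 304 13
194 291 304 14
196 291 303 13
198 290 303 14
200 287 303 14
202 286 313 18
204 286 300 5
215 226 163 179 pred (np.float64(220.14278058128824), np.float64(166.9714510358904)) (np.float64(220.6435691383852), np.float64(167.9809145701106))
```

The views disagree by about 2 mm in opposite directions in y, so the pose stands. The closing direction (x) centres itself. I'll grip and feel the thread with small turns.

```bash
python3 - <<'E'
from h import *
bot.set_gripper(0.0,25); st("grip")
j=np.array(bot.current_joints()); k=np.array(bot.current_joints())
for sgn in(1,-1):
    for d in(6,12,18,22):
        k=j.copy(); k[5]+=sgn*np.radians(d); bot.set_joints(k); st("j6 %+d"%(sgn*d))
        if abs(bot.current_ft_torque()[2])>.35: break
    bot.set_joints(j); st("back")
h=Ro.from_rotvec(bot.current_tool_rot()).as_matrix()[:,1]; k=j.copy();k[5]+=.1;bot.set_joints(k)
h2=Ro.from_rotvec(bot.current_tool_rot()).as_matrix()[:,1]; print("+j6 gives yaw sign",np.cross(h,h2)[2]); bot.set_joints(j)
E
```

```text
grip t12.29 p [0.594  0.0642 0.1317] F [ 5.1 -1.5 -2.2] Mz 0.01 op 36.2mm g 25.0 j6 -0.09
j6 +6 t12.54 p [0.5941 0.0642 0.1317] F [ 0.8 -0.2  0.2] Mz 0.01 op 36.4mm g 25.0 j6 0.01
j6 +12 t12.79 p [0.594  0.0641 0.1316] F [-0.1  0.5 -0.4] Mz 0.03 op 36.7mm g 25.0 j6 0.11
j6 +18 t13.04 p [0.5938 0.0642 0.1315] F [-0.3  0.  -1.1] Mz -0.04 op 36.7mm g 25.0 j6 0.21
j6 +22 t13.29 p [0.5939 0.0642 0.1316] F [ 0.2 -0.7 -0.2] Mz 0.02 op 36.8mm g 25.0 j6 0.29
back t13.75 p [0.5943 0.0643 0.1318] F [ 1.1 -0.2  0.2] Mz 0.00 op 36.2mm g 25.0 j6 -0.09
j6 -6 t14.00 p [0.5944 0.0639 0.1318] F [ 2.4 -1.4 -0.7] Mz -0.02 op 36.8mm g 25.0 j6 -0.20
j6 -12 t14.25 p [0.5947 0.0636 0.1319] F [ 4.7 -3.1 -1.6] Mz -0.17 op 36.7mm g 25.0 j6 -0.30
j6 -18 t14.50 p [0.5947 0.0644 0.1319] F [ 4.9 -1.4 -1.8] Mz -0.29 op 36.4mm g 25.0 j6 -0.40
j6 -22 t14.75 p [0.5949 0.0639 0.1319] F [ 4.9 -2.3 -2.4] Mz -0.48 op 35.8mm g 25.0 j6 -0.47
back t15.21 p [0.5942 0.0647 0.1319] F [ 2.7  1.  -0.5] Mz 0.03 op 35.5mm g 25.0 j6 -0.10
+j6 gives yaw sign -0.09767664324481108
```

Turning -j6 (anticlockwise) hits a hard stop, while +j6 (clockwise) is free, so the thread is left-handed. I'll loosen it clockwise and try the lift.

```bash
python3 - <<'E'
from h import *
j=np.array(bot.current_joints())
for d in(30,60,80,92):
    k=j.copy(); k[5]+=np.radians(d); bot.set_joints(k); st("%d"%d)
    if abs(bot.current_ft_torque()[2])>.4: break
p=np.array(bot.current_ee_pos())
for dz in(.003,.006,.009):
    bot.line_to(p+[0,0,dz],max_speed=.03); st("lift")
    if bot.current_contact_force()[2]<-8: break
s=shot("scene","lift.png"); cv2.imwrite("pics/liftz.png",cv2.resize(s["pixels"][130:240,240:350],(500,500),interpolation=2))
E
```

```text
30 t16.27 p [0.5936 0.0643 0.1314] F [ 1.7  1.8 -0.7] Mz 0.02 op 35.5mm g 25.0 j6 0.43
60 t16.84 p [0.5936 0.0641 0.1314] F [ 0.6  1.4 -0.4] Mz -0.02 op 35.9mm g 25.0 j6 0.95
80 t17.27 p [0.5938 0.0643 0.1316] F [0.8 1.8 0.1] Mz 0.01 op 35.7mm g 25.0 j6 1.30
92 t17.58 p [0.594  0.0642 0.1317] F [-0.5  3.1 -0.5] Mz 0.08 op 35.8mm g 25.0 j6 1.51
lift t17.83 p [0.594  0.0642 0.135 ] F [-0.5  2.4 -0.2] Mz -0.00 op 35.5mm g 25.0 j6 1.51
lift t18.08 p [0.5941 0.0642 0.1381] F [0.3 2.2 0.8] Mz 0.04 op 35.9mm g 25.0 j6 1.51
lift t18.33 p [0.5941 0.0642 0.1411] F [-0.2  2.4  1. ] Mz 0.01 op 35.6mm g 25.0 j6 1.51
```

View pics/liftz.png

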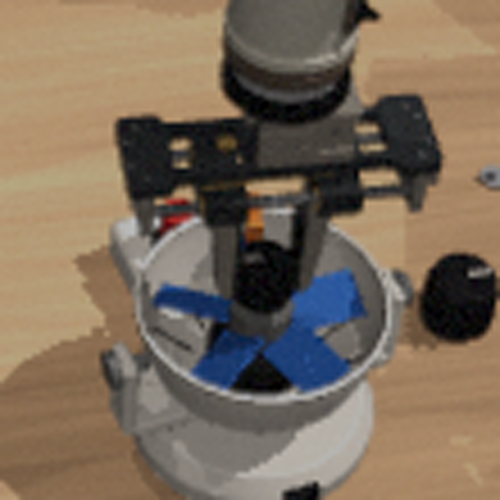

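The cap is held between the fingers and has risen 9 mm with no resistance, so it is past the 4 mm limit and free. I'll lift clear.

```bash
python3 - <<'E'
from h import *
p=np.array(bot.current_ee_pos())
bot.line_to([p[0],p[1],.17],max_speed=.06); st("mid")
bot.line_to([p[0],p[1],.25],max_speed=.1); bot.hold(.5); st("top")
s=shot("scene","fin.png"); cv2.imwrite("pics/finz.png",cv2.resize(s["pixels"][100:240,220:360],(560,560),interpolation=2))
E
```

```text
mid t19.02 p [0.5942 0.064  0.1702] F [ 0.3 -0.2 -0.9] Mz 0.03 op 35.7mm g 25.0 j6 1.51
top t20.48 p [0.594  0.0642 0.2499] F [ 0.7 -0.3  0.1] Mz 0.02 op 35.9mm g 25.0 j6 1.51
```

View pics/finz.png

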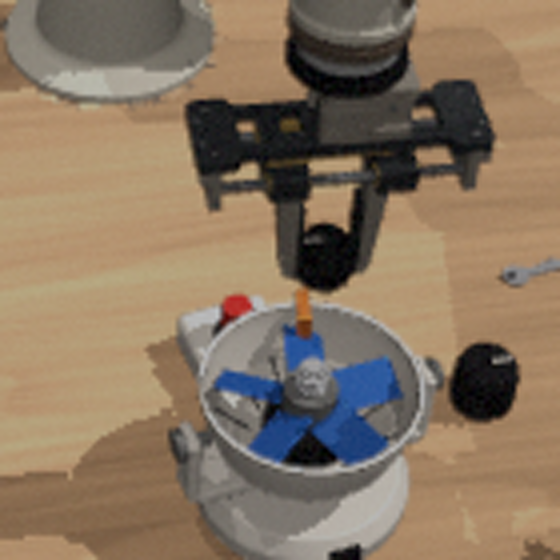

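The picture shows the cap in the gripper about 12 cm up, the bare stub on the hub, and the knob home.

```bash
python3 -c "
from workcell import bot
print(bot.job_done())"
```

```text
the job is handed in; nothing more can be done
None
```

The job is handed in: I pulled the switch fully on and pushed it home, then unscrewed the cap clockwise (left-hand thread), and the gripper is holding it about 12 cm above its seat.

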